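# Hold the tyre inflator's fill dial at its third click

## Robot

A 7-joint arm with a two-finger parallel gripper is mounted at the origin on the work surface. World frame = base frame: x ahead of the robot, y to its left, z up, the work surface at z = 0. Lengths are in m, angles in rad, forces in N, time in s.
With the tool pointing down it reaches from about 0.35 to 0.9 m from the base axis. Payload 8.1 kg.
Tool frame: the origin (TCP) lies on the centre line of the jaws, within the pads' length; the fingertips stand 19 mm ahead of it and the grasp point (between the pads) is the TCP (env.finger_overhang is the distance from the TCP to the fingertips, in m); z points along the fingers, y is the line along which they close (so a half turn about z gives the same grasp; the last joint's range is limited). The gripper opens to 92 mm and grips with 3 to 60 N. Pads are 19 mm wide; open, the fingers measure 130 mm over their backs; the gripper's body (75 mm by 190 mm) begins 47 mm behind the grasp point.
Start: joints at [1.196, 0.434, 0.025, 1.573, -0.012, 1.134, -0.075], TCP at [0.168, -0.602, 0.246] pointing down, gripper open.
Joint ranges: [-2.62, 2.62], [-0.44, 2.09], [-1.27, 1.32], [0.08, 2.57], [-1.32, 4.46], [0.12, 2], [-2.74, 2.74]. Speed limits (rad/s): [2.22, 2.22, 3.01, 3.01, 3.14, 3.14, 3.14].

## Interface

Orientations are given as a rotation vector (axis times angle).
In Python, from plant import status, imaging, env gives the robot as it stands.
- The arm moves only by the shell command python3 -m pendant 'ROWS' [FORCE]. ROWS is text: rows parted by semicolons, each of 5 numbers parted by spaces: the finger opening in cm, from 0 to 9.18, then the shift along the world's x, y, z in cm, then the turn about the world's z in rad. A call has 1 to 5 rows; each row is the pose to reach, as a shift and turn from the pose commanded when the call began; what a row does not reach only later rows make up. A row lasts 1/10 s, in which the tool goes at most 50 mm and 8.59 degrees, less where a joint would pass 70% of its speed; a pose out of reach is approached as far as the arm can. A call with a gripper value outside its range is refused whole. The fingers move at their own pace and stop on an object; FORCE is the grip in N (left out, the last holds). Time passes only in rows, so rows that repeat a pose let the fingers close. It gives the time, the measured TCP pose, the force, the opening and the grip force at its end, in the units of the state.
- status.read_state(): the state, without advancing time (a new reading comes with each control period).
- imaging.camera(name): name is "scene" or "side" or "wrist"; returns the picture (400x640x3 uint8, red, green, blue); there is no depth.
- imaging.calibration(name): a dict with "fx", "fy", "cx", "cy" (pixels), "world_to_cam" (4x4, takes a point from world to camera coordinates). Camera axes: x right, y up, looking along -z (the intrinsics and any distortion apply to the point x, -y, -z); pixel columns grow to the right and rows downward; lengths in m; the calibration is good to about 2 mm. The wrist camera is an equidistant fisheye: a pixel r from the principal point sees the ray r / f radians off the axis. A picture is of the moment at which its call begins: read the wrist's pose just before it. calibration takes no time and is no camera call; for the wrist camera it gives the pose at the moment of the call.
- env.hand_in(): hands the job in; it is judged then, once.
The state is a dict: "time": time; "joint_positions": joint angles; "joint_velocities": joint speeds; "effort": joint torques, N m; "tool_pos": TCP position; "tcp_rot": TCP orientation; "contact_force": force on the tool from outside, world axes, zero at the start; "ft_torque": the same for the moment, N m; "grip_width": finger opening in m; "finger_force": force on a finger pad.
Only numpy, scipy, OpenCV 4.12 (cv2) and the standard library are available. Lean on these libraries where they do the work, as an engineer would, in place of code of your own. Each camera call takes 0.05 s, during which the arm holds its last target. There are 200 camera calls.

## Task

Swing the grey cover of the red tyre inflator wide open by its handle (about a right angle) and leave it open. Then press the orange peg of the spring-return dial behind it down with the fingers, past the first two clicks to the third (red dot), and finish while still holding it there against its spring: do not let go. Leave the mug, the key case, the lug wrench handle and the wheel nuts where they are.

Things in the scene. Friction and masses are not known exactly. Their poses are not given: they have to be found in the camera images.
- inflator: Tyre inflator: red steel box bolted to the shelf, 130 deep x 200 wide x 205 mm high. Origin on the shelf under the middle of its front panel; its x axis points from the panel into the box (away from the robot), y to the left along the panel (facing it), z up; the panel is its plane x = 0.
- cover (a joint): Angle of the grey box-shaped cover (200 wide, 78 deep, 60 to 210 mm above the shelf) over the front panel: 0 shut, grows to 1.9 rad as it swings out towards the robot and round to the left about the vertical hinge at the panel's left edge. It has some friction (about 1 N at the handle) and stays where it is left. It may start slightly ajar.
- cover_hinge (a point): Point on the cover's vertical hinge axis (left edge of the panel), 180 mm above the shelf.
- cover_handle (a point): Upright round steel bar, 12 mm thick, 100 long, near the cover's free (right) edge, 42 mm out from its face. Origin on the bar's axis at the best grip height, 180 mm above the shelf, 20 mm below its free upper end; stand-offs join it 40 and 70 mm below the origin. The origin is 170 mm from the hinge along the cover and 120 mm out in the direction it faces. Shut, its axes are the inflator's.
- dial_axis (a point): Centre of the dial on the front panel, 165 mm above the shelf, 100 mm to the right of the cover's hinge; the dial turns about the inflator's x axis through it.
- fill_dial (a joint): Angle of the black spring-return fill dial: 0 at rest, grows as its peg is pressed down. Clicks (weak detents) at 0.35 (green dot), 0.70 (yellow dot) and 1.05 rad (red dot), end stop at 1.15 rad. It springs back to 0 when let go. Pressing the peg down takes about 4 N at first and 6 to 10 N near the third click.
- dial_peg (a point): Orange round peg of the dial, 16 mm thick, pointing out of the panel (inflator's -x), spanning 16 to 66 mm from it, 45 mm from the dial's axis, on the right as one faces the panel. Origin on its centre line, 44 mm out. At rest it is 30 degrees above the axis's level (39 mm right, 22.5 mm up), at the third click 30 degrees below. Hidden by the cover until that is open.
- mug: White ceramic mug with a stir stick, 80 mm across, 95 mm high, stick to 148 mm; origin under its centre. To be left alone.
- key_case: Grey plastic wheel lock key case, 85 x 130 x 38 mm, origin under its centre. To be left alone.
- lug_wrench: Blue lug wrench handle, 295 mm long along its x axis, 27 mm high, lying on the shelf; origin under its middle. To be left alone.
- nut1: Chrome wheel nut, 25 mm across, 30 mm high, one of four in a row on a dark tray 8 mm thick; origin under its centre. To be left alone.
- nut2: Chrome wheel nut, 25 mm across, 30 mm high, one of four in a row on a dark tray 8 mm thick; origin under its centre. To be left alone.
- nut3: Chrome wheel nut, 25 mm across, 30 mm high, one of four in a row on a dark tray 8 mm thick; origin under its centre. To be left alone.
- nut4: Chrome wheel nut, 25 mm across, 30 mm high, one of four in a row on a dark tray 8 mm thick; origin under its centre. To be left alone.

How it is judged:
By the outcome, as a careful person would: the job done as asked, in the order asked, and still so for the second after the job is handed in, while the arm keeps its last pose, push and grip.
It also fails if it takes over 58 s, if anything falls off the work surface, if the arm or the gripper's body presses on something with over 40 N, if the wrist force passes 120 N, or if a joint passes its speed limit or range.

## Working session

There is one attempt and no reset: what is moved stays moved. The work goes in short steps, Python scripts to look and compute and a shell command to move; the robot and the scene stay as the last step left them, time stands still between calls to the robot, and variables do not carry over. Pictures are saved under pics/ and viewed, at most 10 in all, crops included, and the job is handed in when it is done.

```bash
ls; mkdir -p pics; python3 - <<'E'
from plant import status, imaging, env
import cv2,numpy as np
s=status.read_state(); print({k:np.round(v,3).tolist() for k,v in s.items()})
for n in ["scene","side"]:
    cv2.imwrite(f"pics/{n}0.png",imaging.camera(n)[:,:,::-1]); c=imaging.calibration(n); print(n,c)
E
```

```text
pics
{'time': 0.0, 'joint_positions': [1.196, 0.435, 0.025, 1.574, -0.012, 1.134, -0.075], 'joint_velocities': [0.001, -0.001, -0.002, -0.0, 0.001, 0.0, 0.0], 'effort': [-0.0, -66.784, 0.985, -31.446, -0.061, 0.043, 0.0], 'tool_pos': [0.168, -0.602, 0.245], 'tcp_rot': [-3.111, -0.425, 0.001], 'contact_force': [0.186, 0.347, -0.568], 'ft_torque': [0.046, 0.016, -0.074], 'finger_force': 0.0, 'grip_width': 0.092}
scene {'fx': 383.7654565976755, 'fy': 383.7654565976755, 'cx': 321.1301187689868, 'cy': 195.8616192754645, 'world_to_cam': array([[ 0.99758335,  0.06676244,  0.01924153, -0.52303069],
       [-0.06106593,  0.71038385,  0.70116028, -0.11017134],
       [ 0.0331423 , -0.70064082,  0.71274401, -1.30881473],
       [ 0.        ,  0.        ,  0.        ,  1.        ]])}
side {'fx': 453.15165285985785, 'fy': 453.15165285985785, 'cx': 324.63404755167835, 'cy': 193.45585961954723, 'world_to_cam': array([[-0.91609937, -0.40045403, -0.01996268,  0.49792692],
       [ 0.23731684, -0.58168303,  0.77802672, -0.1600267 ],
       [-0.32317589,  0.70801231,  0.62791394, -1.28918806],
       [ 0.        ,  0.        ,  0.        ,  1.        ]])}
```

View pics/scene0.png

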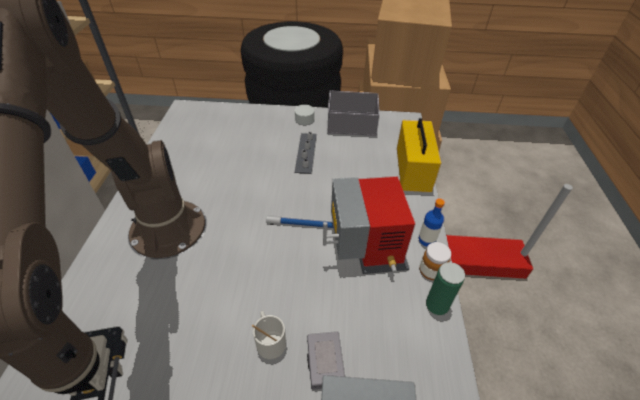

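View pics/side0.png

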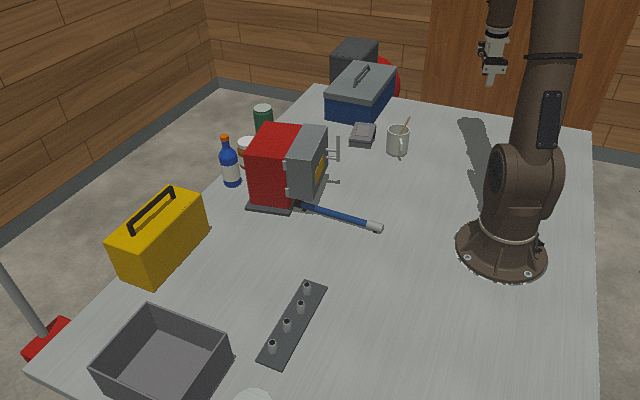

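The scene view shows the red box around (385,220) with the grey cover at (350,220) and its handle at (327,235). In the side view the handle bar is at (338,148). I'll zoom in on both.

```bash
python3 - <<'E'
import cv2,numpy as np
a=cv2.imread("pics/scene0.png")[165:285,310:425]; b=cv2.imread("pics/side0.png")[110:230,235:350]
z=lambda i:cv2.resize(i,None,fx=3.4,fy=3.4,interpolation=cv2.INTER_CUBIC)
o=np.hstack([z(a),z(b)]); print(o.shape); cv2.imwrite("pics/zoom0.png",o)
E
```

```text
(408, 782, 3)
```

View pics/zoom0.png

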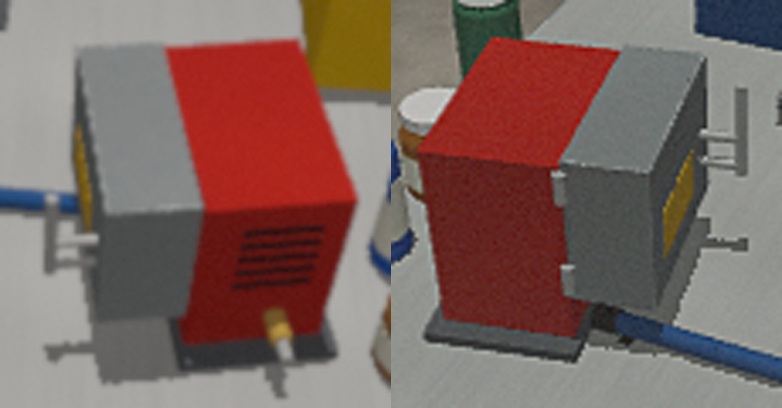

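The zoom shows the corners of the red top and of the cover top clearly. The bar top is at zoom (51,198) in the scene view and (741,88) in the side view. I'll cast rays from these.

```bash
cat > h.py <<'E'
import numpy as np
from plant import imaging
def ray(n,u,v,c=None):
    c=c or imaging.calibration(n); T=np.array(c["world_to_cam"])
    d=T[:3,:3].T@np.array([(u-c["cx"])/c["fx"],-(v-c["cy"])/c["fy"],-1]); return -T[:3,:3].T@T[:3,3],d
def plane(n,u,v,z):
    o,d=ray(n,u,v); return o+d*(z-o[2])/d[2]
def tri(*obs):
    A=0;b=0
    for n,u,v in obs:
        o,d=ray(n,u,v); d/=np.linalg.norm(d); P=np.eye(3)-np.outer(d,d); A=A+P; b=b+P@o
    return np.linalg.solve(A,b)
E
python3 - <<'E'
from h import *
S=lambda x,y:("scene",310+x/3.4-.35,165+y/3.4-.35)
D=lambda x,y:("side",235+(x-391)/3.4-.35,110+y/3.4-.35)
np.set_printoptions(precision=4,suppress=True)
for nm,z,s,d in [("red FL",.205,(168,48),(560,162)),("red FR",.205,(204,210),(618,50)) ,("redBR",.205,(355,201),(494,38)),("redBL",.205,(298,40),(420,153)),
 ("cov hinge out",.21,(78,47),(653,173)),("cov free out",.21,(106,212),(706,62)),("bar top",.2,(51,198),(741,88)),("bar bot",.1,(51,272),(741,173))]:
    print(nm,plane(*S(*s),z)[:2],plane(*D(*d),z)[:2],tri(S(*s),D(*d)))
E
```

```text
red FL [0.6337 0.0824] [0.6324 0.0774] [0.6323 0.0796 0.2069]
red FR [ 0.6625 -0.1095] [ 0.6682 -0.1094] [ 0.665  -0.1084  0.2053]
redBR [ 0.787  -0.0895] [ 0.7888 -0.0858] [ 0.7886 -0.0875  0.2035]
redBL [0.7542 0.1039] [0.7508 0.1103] [0.7543 0.1066 0.2021]
cov hinge out [0.5511 0.0711] [0.5488 0.0691] [0.5499 0.0697 0.2106]
cov free out [ 0.5827 -0.1225] [ 0.5789 -0.1123] [ 0.5824 -0.119   0.2056]
bar top [ 0.5372 -0.1028] [ 0.5378 -0.0972] [ 0.5381 -0.1005  0.1978]
bar bot [ 0.5398 -0.1026] [ 0.5411 -0.1049] [ 0.5401 -0.1034  0.1012]
```

Estimates from the rays:
- Inflator yaw is about 0.178 rad.
- The hinge is at about (0.6285, 0.0845).
- The handle should be at (0.5405, -0.104) if shut and measures (0.5385, -0.1015), so the cover is almost shut.

I'll grasp with the half-turned yaw so joint 7 has room for the swing.

```bash
python3 -m pendant '5 0 0 3 0.15;5 3 5 6 0.3;5 6 10 8 0.45;5 9 15 8 0.6;5 12 18 8 0.75'; python3 -c "
from plant import status;s=status.read_state();print(s['joint_positions'],s['tool_pos'],s['tcp_rot'])"
```

```text
time: 0.6
tool_pos: [0.2717, -0.4407, 0.3252]
tcp_rot: [2.736, 1.542, -0.001]
contact_force: [1.0, -0.3, 0.4]
grip_width: 0.0566
finger_force: 0.0
[ 1.07873532  0.2128951  -0.20029639  1.69525026  0.04513786  1.23682314
  0.3240743 ] [ 0.27173961 -0.44070517  0.32523701] [ 2.73558003e+00  1.54237874e+00 -6.22702029e-04]
```

```bash
python3 -m pendant '5 3 4 0 0.15;5 6 8 0 0.3;5 8 12 0 0.45;5 11 15 0 0.6;5 13 17 0 0.75' >/dev/null; python3 -m pendant '5 3 4 0 0.15;5 6 8 0 0.3;5 8 11 0 0.45;5 10 13 0 0.6;5 12 15 0 0.75'>/dev/null;  python3 -m pendant '5 0 0 0 0.15;5 0 0 0 0.3;5 0 0 0 0.45;5 0 0 0 0.6;5 0 0 0 0.8'; python3 -m pendant '5 0 0 0 0;5 0 0 0 0'; python3 - <<'E'
from plant import status,imaging
from scipy.spatial.transform import Rotation as R
import cv2,numpy as np
s=status.read_state();print(np.round(s['joint_positions'],2),s['tool_pos'],s['tcp_rot']);y=R.from_rotvec(s['tcp_rot']).as_matrix()[:,1];print(np.arctan2(y[1],y[0]))
c=imaging.calibration("wrist");cv2.imwrite("pics/w1.png",imaging.camera("wrist")[:,:,::-1]);print(c)
P=c["world_to_cam"]@np.array([.5385,-.1015,.2,1]);p=np.array([P[0],-P[1],-P[2]]);th=np.arctan2(np.hypot(p[0],p[1]),p[2]);print(c["cx"]+c["fx"]*th*p[0]/np.hypot(p[0],p[1]),c["cy"]+c["fy"]*th*p[1]/np.hypot(p[0],p[1]))
E
```

```text
time: 2.1
tool_pos: [0.5213, -0.1223, 0.324]
tcp_rot: [0.214, -3.134, -0.0]
contact_force: [0.5, 0.5, -0.0]
grip_width: 0.0502
finger_force: 0.0
time: 2.3
tool_pos: [0.5214, -0.1224, 0.3241]
tcp_rot: [0.197, -3.135, -0.001]
contact_force: [0.7, 0.1, -0.7]
grip_width: 0.0505
finger_force: 0.0
[ 0.73  0.34 -0.8   1.62  0.25  1.29  1.59] [ 0.5213759  -0.1224269   0.32414893] [ 1.96770814e-01 -3.13494424e+00 -6.01492691e-04]
1.6961656196936188
{'fx': 309.70691628693146, 'fy': 309.70691628693146, 'cx': 319.2279264535023, 'cy': 200.4105300170837, 'world_to_cam': array([[-1.24799024e-01,  9.92181717e-01,  8.01990637e-04,
         1.85430138e-01],
       [-9.44688102e-01, -1.18577994e-01, -3.05783665e-01,
         5.40257270e-01],
       [-3.03297864e-01, -3.89191341e-02,  9.52100681e-01,
        -3.11564183e-01],
       [ 0.00000000e+00,  0.00000000e+00,  0.00000000e+00,
         1.00000000e+00]])}
338.6961261830891 219.76698729870392
```

View pics/w1.png

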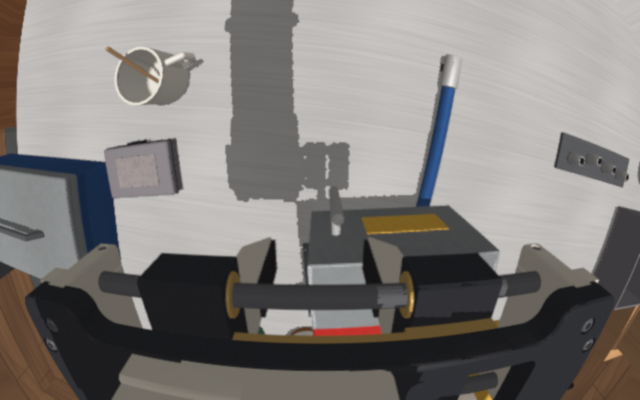

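The wrist view shows the bar top at about (338,220), within a pixel or two of the projected estimate, so the handle position is good. Next I'll line up and descend.

```bash
python3 -m pendant '5 1.7 2.1 0 0.05;5 1.7 2.1 -4 0.05;5 1.7 2.1 -8 0.05;5 1.7 2.1 -8 0.05'; python3 -m pendant '5 0 0 -2 0;5 0 0 -4 0;5 0 0 -6 0;5 0 0 -6 0'
```

```text
time: 2.75
tool_pos: [0.5355, -0.1016, 0.24]
tcp_rot: [0.278, -3.121, -0.002]
contact_force: [-1.1, 0.4, 0.3]
grip_width: 0.0499
finger_force: 0.0
time: 3.15
tool_pos: [0.5379, -0.1016, 0.184]
tcp_rot: [0.279, -3.127, -0.0]
contact_force: [0.5, 0.2, -0.1]
grip_width: 0.0498
finger_force: 0.0
```

```bash
python3 -m pendant '0 0 0 0 0;0 0 0 0 0;0 0 0 0 0;0 0 0 0 0;0 0 0 0 0' 25; python3 -m pendant '0 0 0 0 0;0 0 0 0 0;0 0 0 0 0' 25; python3 - <<'E'
import numpy as np
# handle displacement/turn table relative to now, hinge est (0.6285,0.0845)
h=np.array([.6285,.0845]); p=np.array([.538,-.1015]); r=p-h
print(np.hypot(*r))
for t in np.arange(.1,1.71,.1):
    c,s=np.cos(t),-np.sin(t); q=h+np.array([c*r[0]-s*r[1],s*r[0]+c*r[1]]); print(round(t,2),np.round((q-p)*100,1))
E
```

```text
time: 3.65
tool_pos: [0.5387, -0.1015, 0.1849]
tcp_rot: [-0.282, 3.128, -0.001]
contact_force: [-4.3, -11.1, 4.2]
grip_width: 0.0144
finger_force: 5.7
time: 3.95
tool_pos: [0.5383, -0.1026, 0.1847]
tcp_rot: [0.28, -3.128, 0.003]
contact_force: [-1.5, -5.7, 4.0]
grip_width: 0.0111
finger_force: 25.0
0.20684837441952494
0.1 [-1.8  1. ]
0.2 [-3.5  2.2]
0.3 [-5.1  3.5]
0.4 [-6.5  5. ]
0.5 [-7.8  6.6]
0.6 [-8.9  8.4]
0.7 [-9.9 10.2]
0.8 [-10.6  12.1]
0.9 [-11.1  14.1]
1.0 [-11.5  16.2]
1.1 [-11.6  18.2]
1.2 [-11.6  20.3]
1.3 [-11.3  22.3]
1.4 [-10.8  24.4]
1.5 [-10.1  26.3]
1.6 [-9.3 28.2]
1.7 [-8.2 30. ]
```

```bash
python3 -m pendant '0 -0.9 0.5 0 -0.05;0 -1.8 1 0 -0.1;0 -2.7 1.6 0 -0.15;0 -3.5 2.2 0 -0.2;0 -4.3 2.8 0 -0.25'; python3 -m pendant '0 0 0 0 0'; 
```

```text
time: 4.45
tool_pos: [0.4948, -0.0744, 0.1847]
tcp_rot: [-0.115, -3.139, 0.003]
contact_force: [-3.1, -3.9, 5.7]
grip_width: 0.0114
finger_force: 25.0
time: 4.55
tool_pos: [0.4939, -0.0737, 0.1847]
tcp_rot: [-0.113, -3.138, 0.003]
contact_force: [-4.1, -5.0, 4.9]
grip_width: 0.0111
finger_force: 25.0
```

```bash
python3 -m pendant '0 -1.5 1.45 0 -0.1;0 -2.85 3 0 -0.2;0 -4.05 4.7 0 -0.3;0 -5.1 6.5 0 -0.4;0 -5.95 8.35 0 -0.5'; python3 -m pendant '0 -0.6 1.95 0 -0.1;0 -1.05 4 0 -0.2;0 -1.3 6.05 0 -0.3;0 -1.35 8.1 0 -0.4;0 -1.2 10.15 0 -0.5'
```

```text
time: 5.05
tool_pos: [0.4347, 0.0101, 0.1847]
tcp_rot: [-0.89, -3.012, 0.003]
contact_force: [-0.2, -1.8, 2.8]
grip_width: 0.011
finger_force: 25.0
time: 5.55
tool_pos: [0.4228, 0.1127, 0.1847]
tcp_rot: [-1.606, -2.699, 0.002]
contact_force: [0.6, -1.1, 2.5]
grip_width: 0.0114
finger_force: 25.0
```

```bash
python3 -m pendant '0 0.4 2.05 0 -0.1;0 1 4.05 0 -0.2;0 1.75 5.95 0 -0.3;0 2.15 6.9 0 -0.35;0 2.15 6.9 0 -0.35'; python3 -c "
from plant import status;print(status.read_state()['joint_positions'])"
```

```text
time: 6.05
tool_pos: [0.4457, 0.1828, 0.1847]
tcp_rot: [-2.045, -2.383, -0.002]
contact_force: [-2.9, 1.5, 5.7]
grip_width: 0.011
finger_force: 25.0
[-0.05615992  0.3272016  -0.55215158  1.95781766  0.21334399  0.91240004
 -0.56352231]
```

```bash
python3 -m pendant '4.5 0 0 0 0;4.5 0 0 0 0;4.5 0 0 0 0;4.5 0 0 0 0;4.5 0 0 0 0'; python3 -m pendant '4.5 0 0 2 0;4.5 0 0 5 0;4.5 0 0 9 0;4.5 0 0 12 0'; python3 -m pendant '0 0 -5 0 0;0 -1 -10 0 0;0 -3 -15 0 0;0 -5 -20 0 0;0 -8 -23 0 0';python3 -m pendant '0 0 0 0 0;0 0 0 0 0';  python3 - <<'E'
from plant import status,imaging
import cv2,numpy as np
a=imaging.camera("scene")[:,:,::-1];b=imaging.camera("side")[:,:,::-1];c=imaging.camera("wrist")[:,:,::-1]
for n,i in zip("abc",(a,b,c)): cv2.imwrite(f"pics/o_{n}.png",i)
z=lambda i:cv2.resize(i,None,fx=2.6,fy=2.6,interpolation=cv2.INTER_CUBIC)
cv2.imwrite("pics/o.png",np.hstack([z(a[150:290,270:420]),z(b[100:240,235:385])]))
E
```

```text
time: 6.55
tool_pos: [0.4456, 0.1803, 0.1844]
tcp_rot: [2.048, 2.382, -0.0]
contact_force: [0.1, 0.4, -0.6]
grip_width: 0.0438
finger_force: 0.0
time: 6.95
tool_pos: [0.4456, 0.1808, 0.3065]
tcp_rot: [2.047, 2.382, 0.002]
contact_force: [0.7, 0.5, 0.4]
grip_width: 0.0451
finger_force: 0.0
time: 7.45
tool_pos: [0.3656, -0.0514, 0.3045]
tcp_rot: [2.049, 2.38, 0.001]
contact_force: [-0.0, -1.0, -0.7]
grip_width: 0.0092
finger_force: 0.0
time: 7.65
tool_pos: [0.3654, -0.0497, 0.3047]
tcp_rot: [2.05, 2.379, 0.0]
contact_force: [0.7, 1.1, 0.0]
grip_width: 0.0007
finger_force: 0.0
```

View pics/o.png

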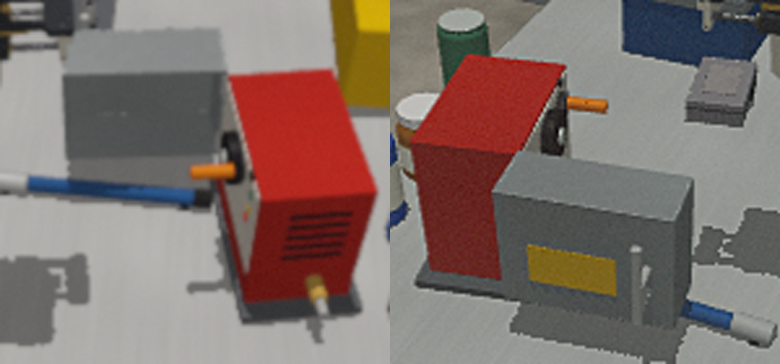

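View pics/o_c.png

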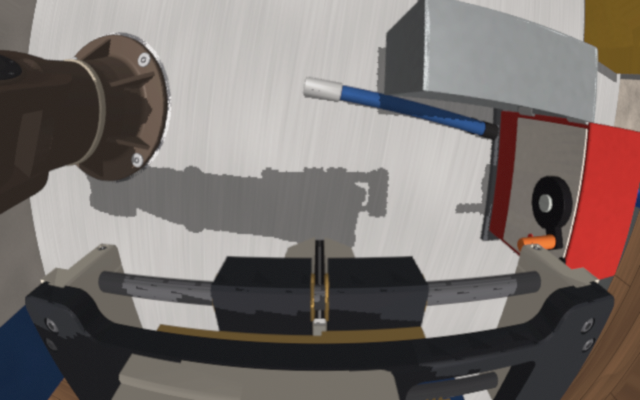

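The cover is open about 90°. The orange peg is visible: its tip is at zoom (192,172) in the scene view and (606,106) in the side view. Now I'll triangulate the peg with an orange mask.

```bash
python3 - <<'E'
from h import *
import cv2
np.set_printoptions(precision=4,suppress=True)
e={}
for n,f,roi in [("scene","a",(270,150,370,260)),("side","b",(285,100,330,160))]:
    i=cv2.cvtColor(cv2.imread(f"pics/o_{f}.png"),cv2.COLOR_BGR2HSV); m=cv2.inRange(i,(8,150,120),(20,255,255))
    k=np.zeros_like(m); x0,y0,x1,y1=roi; k[y0:y1,x0:x1]=m[y0:y1,x0:x1]
    nn,lab,st,_=cv2.connectedComponentsWithStats(k); j=1+np.argmax(st[1:,4]); v,u=np.where(lab==j); print(n,st[j])
    lo,hi=u.min(),u.max()
    L=(lo,v[u<=lo+1].mean());H=(hi,v[u>=hi-1].mean()); e[n]=(L,H)
tip=tri(("scene",*e["scene"][0]),("side",*e["side"][1])); base=tri(("scene",*e["scene"][1]),("side",*e["side"][0]))
print(e); print("tip",tip,"base",base,np.linalg.norm(tip-base))
S=lambda x,y:("scene",270+x/2.6-.3,150+y/2.6-.3)
D=lambda x,y:("side",235+(x-390)/2.6-.3,100+y/2.6-.3)
print("cover hinge-out/free corners z.21",plane(*S(62,73),.21),plane(*D(690,180),.21),plane(*D(497,193),.21),plane(*D(520,153),.21))
E
```

```text
scene [343 213  17   6  83]
side [303 137  16   6  61]
{'scene': ((np.int64(343), np.float64(216.0)), (np.int64(359), np.float64(215.0))), 'side': ((np.int64(303), np.float64(138.5)), (np.int64(318), np.float64(140.4)))}
tip [ 0.5889 -0.0634  0.1899] base [ 0.6358 -0.0554  0.1902] 0.04762633774920661
cover hinge-out/free corners z.21 [0.4303 0.0637 0.21  ] [0.4333 0.0662 0.21  ] [0.6129 0.164  0.21  ] [0.6247 0.089  0.21  ]
```

```bash
python3 -m pendant '0 5 -0.3 0 0.03;0 10 -0.6 0 0.03;0 15 -0.9 0 0.03;0 20 -1.2 0 0.03;0 24.4 -1.2 0 0.03'; python3 -m pendant '0 0 0 -2 0;0 0 0 -4 0;0 0 0 -6.5 0;0 0 0 -6.5 0;0 0 0 -6.5 0'; python3 - <<'E'
from plant import status,imaging
import cv2,numpy as np
print(status.read_state()['tool_pos'])
a=imaging.camera("scene")[:,:,::-1];b=imaging.camera("side")[:,:,::-1]
z=lambda i:cv2.resize(i,None,fx=2.6,fy=2.6,interpolation=cv2.INTER_CUBIC)
cv2.imwrite("pics/p.png",np.hstack([z(a[150:290,270:420]),z(b[60:200,235:385])]))
E
```

```text
time: 8.3
tool_pos: [0.6128, -0.0599, 0.3034]
tcp_rot: [-2.01, -2.414, -0.0]
contact_force: [-0.2, -0.5, 0.2]
grip_width: 0.0007
finger_force: 0.0
time: 8.8
tool_pos: [0.6101, -0.0598, 0.2393]
tcp_rot: [-2.009, -2.414, 0.0]
contact_force: [-0.2, -0.5, 1.1]
grip_width: 0.0003
finger_force: 0.0
[ 0.61014623 -0.05981114  0.23932167]
```

View pics/p.png

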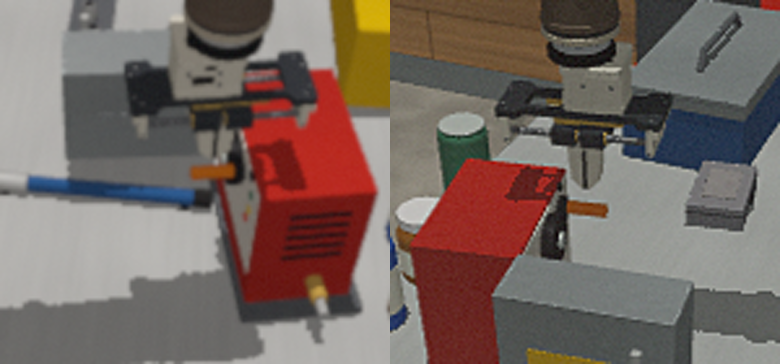

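The closed fingertips are right above the peg: side view, tips at (588,185) and peg at (588,209). I'll press down slowly and watch the force.

```bash
python3 -m pendant '0 -0.1 -0.2 -0.5 0;0 -0.1 -0.2 -1 0;0 -0.1 -0.2 -1.5 0;0 -0.1 -0.2 -2 0;0 -0.1 -0.2 -2.3 0'; python3 -m pendant '0 0 0 -0.3 0;0 0 0 -0.6 0;0 0 0 -0.9 0;0 0 0 -1.2 0;0 0 0 -1.5 0';python3 -m pendant '0 0 0 -0.3 0;0 0 0 -0.6 0;0 0 0 -0.9 0;0 0 0 -1.2 0;0 0 0 -1.5 0'
```

```text
time: 9.4
tool_pos: [0.6086, -0.0629, 0.2158]
tcp_rot: [-2.011, -2.413, 0.001]
contact_force: [0.9, -0.0, 0.2]
grip_width: 0.0005
finger_force: 0.0
time: 9.9
tool_pos: [0.6098, -0.0651, 0.2024]
tcp_rot: [2.012, 2.408, -0.0]
contact_force: [0.2, -5.1, 5.2]
grip_width: 0.0006
finger_force: 2.9
time: 10.4
tool_pos: [0.61, -0.0648, 0.1874]
tcp_rot: [2.011, 2.409, 0.0]
contact_force: [0.9, -4.1, 4.9]
grip_width: 0.0005
finger_force: 2.6
```

```bash
python3 - <<'E'
from plant import status,imaging
import cv2,numpy as np
s=status.read_state();print(s['tool_pos'],s['contact_force'])
a=imaging.camera("scene")[:,:,::-1];b=imaging.camera("side")[:,:,::-1]
z=lambda i:cv2.resize(i,None,fx=5,fy=5,interpolation=cv2.INTER_CUBIC)
cv2.imwrite("pics/q.png",np.hstack([z(a[180:260,325:405]),z(b[90:170,270:350])]))
E
```

```text
[ 0.61001824 -0.06482315  0.18735583] [ 0.90368156 -4.12490205  4.85385565]
```

View pics/q.png

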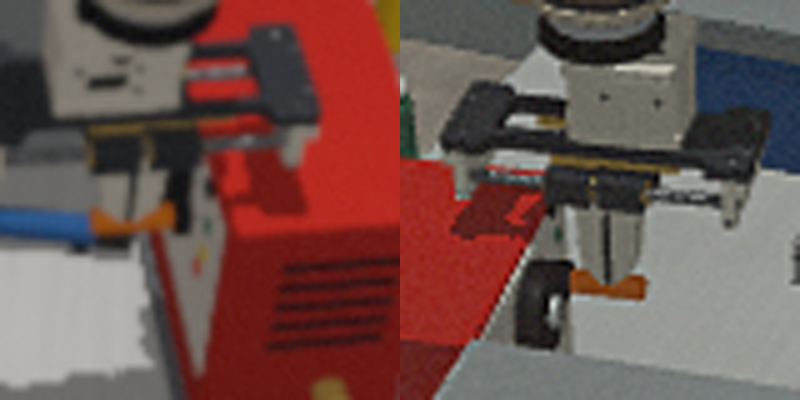

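The fingers are on the peg and it is about half way down, but they may sit off-centre toward -y. I'll triangulate the peg to check.

```bash
cat > peg.py <<'E'
from h import *
import cv2
from plant import status
np.set_printoptions(precision=4,suppress=True)
e={}
for n,roi in [("scene",(330,200,380,250)),("side",(285,100,345,175))]:
    i=cv2.cvtColor(imaging.camera(n),cv2.COLOR_RGB2HSV); m=cv2.inRange(i,(8,150,60),(22,255,255))
    x0,y0,x1,y1=roi; k=np.zeros_like(m); k[y0:y1,x0:x1]=m[y0:y1,x0:x1]
    v,u=np.where(k); lo,hi=np.percentile(u,[1,99]).round(); 
    e[n]=[(lo+.5,v[(u<=lo+1)&(u>=lo)].mean()),(hi-.5,v[(u>=hi-1)&(u<=hi)].mean())]; print(n,len(u),e[n])
t=tri(("scene",*e["scene"][0]),("side",*e["side"][1])); b=tri(("scene",*e["scene"][1]),("side",*e["side"][0]))
print("tip",t,"base",b,"tcp",status.read_state()["tool_pos"],status.read_state()["contact_force"])
c=np.array([.646,-.014]); 
for q in (t,b):
    d=q[:2]-c; print("inflator x,y",d@[.984,.177],d@[-.177,.984],"theta by z",np.pi/6-np.arcsin((q[2]-.165)/.045))
E
python3 peg.py
```

```text
scene 60 [(np.float64(344.5), np.float64(224.5)), (np.float64(363.5), np.float64(204.0))]
side 80 [(np.float64(298.5), np.float64(113.5)), (np.float64(320.5), np.float64(123.0))]
tip [ 0.5979 -0.1172  0.2188] base [ 0.6486 -0.0748  0.2624] tcp [ 0.6094 -0.0635  0.1869] [ 1.0886 -3.1476  4.6409]
inflator x,y -0.06564384764468001 -0.09307607585270414 theta by z nan
inflator x,y -0.008210799676916798 -0.06025793485739706 theta by z nanpeg.py:15: RuntimeWarning: invalid value encountered in arcsin
  d=q[:2]-c; print("inflator x,y",d@[.984,.177],d@[-.177,.984],"theta by z",np.pi/6-np.arcsin((q[2]-.165)/.045))
```

```bash
sed -i 's/(330,200,380,250)/(335,217,370,250)/;s/(285,100,345,175)/(295,139,330,170)/' peg.py; python3 peg.py
```

```text
scene 62 [(np.float64(344.5), np.float64(224.5)), (np.float64(358.5), np.float64(222.72727272727272))]
side 52 [(np.float64(304.5), np.float64(145.5)), (np.float64(317.5), np.float64(147.0))]
tip [ 0.5949 -0.07    0.1602] base [ 0.6359 -0.0608  0.1615] tcp [ 0.6093 -0.0632  0.1869] [ 0.8585 -3.1097  4.2517]
inflator x,y -0.06018780651338305 -0.04610898649272941 theta by z 0.6299843722758673
inflator x,y -0.01823141881616408 -0.04428669663032914 theta by z 0.6019684393288963
```

The peg is at 0.61 rad with its top at the fingertip height, so the contact is centred on top of it. I'll continue down.

```bash
python3 -m pendant '0 0 0 -0.3 0;0 0 0 -0.6 0;0 0 0 -0.9 0;0 0 0 -1.2 0;0 0 0 -1.4 0'; python3 -m pendant '0 0 0 -0.2 0;0 0 0 -0.3 0;0 0 0 -0.3 0;0 0 0 -0.3 0'; python3 peg.py
```

```text
time: 11.2
tool_pos: [0.6092, -0.062, 0.1728]
tcp_rot: [2.011, 2.414, 0.002]
contact_force: [-0.1, -0.1, 7.0]
grip_width: 0.0003
finger_force: 3.1
time: 11.6
tool_pos: [0.6091, -0.0612, 0.17]
tcp_rot: [-2.01, -2.414, -0.003]
contact_force: [-0.3, 2.1, 7.3]
grip_width: 0.0005
finger_force: 3.6
scene 44 [(np.float64(343.5), np.float64(226.5)), (np.float64(357.5), np.float64(225.27272727272728))]
side 58 [(np.float64(302.5), np.float64(152.0)), (np.float64(317.5), np.float64(152.5))]
tip [ 0.5928 -0.064   0.1437] base [ 0.6371 -0.0521  0.141 ] tcp [ 0.6091 -0.0612  0.17  ] [-0.1072  0.2515  7.7251]
inflator x,y -0.061219173368217895 -0.03980062823343709 theta by z 1.0164027417159693
inflator x,y -0.015451922515673249 -0.03589598398021491 theta by z 1.0866670490857633
```

```bash
for i in 1; do python3 -m pendant '0 0 0 -0.05 0;0 0 0 -0.05 0;0 0 0 -0.05 0' | grep -E 'pos|contact'; python3 -m pendant '0 0 0 -0.05 0;0 0 0 -0.05 0;0 0 0 -0.05 0' | grep -E 'pos|contact'; done; python3 peg.py
```

```text
tool_pos: [0.6091, -0.0611, 0.1696]
contact_force: [-0.5, 1.6, 6.9]
tool_pos: [0.6091, -0.061, 0.1691]
contact_force: [-0.3, 1.8, 8.9]
scene 44 [(np.float64(343.5), np.float64(226.5)), (np.float64(357.5), np.float64(225.27272727272728))]
side 59 [(np.float64(302.5), np.float64(148.33333333333334)), (np.float64(317.5), np.float64(152.5))]
tip [ 0.5928 -0.064   0.1437] base [ 0.638  -0.0588  0.1499] tcp [ 0.6091 -0.061   0.1691] [-0.5371  1.1099  7.688 ]
inflator x,y -0.061219173368217895 -0.03980062823343709 theta by z 1.0164027417159693
inflator x,y -0.015773560035345816 -0.04266352439394664 theta by z 0.8651643981871906
```

```bash
python3 -m pendant '0 0 0 -0.05 0;0 0 0 -0.05 0;0 0 0 -0.05 0' | grep -E 'pos|contact'; python3 -c "
from plant import status,imaging
import numpy as np
f=[]
for _ in range(6): imaging.camera('side'); s=status.read_state(); f.append(np.r_[s['tool_pos'][2],s['contact_force']])
print(np.mean(f,0))"; python3 -m pendant '0 0 0 -0.05 0;0 0 0 -0.05 0;0 0 0 -0.05 0' | grep -E 'pos|contact'; python3 - <<'E'
from plant import status,imaging
import numpy as np,cv2
f=[]
for _ in range(6): b=imaging.camera('side'); s=status.read_state(); f.append(np.r_[s['tool_pos'][2],s['contact_force']])
print(np.mean(f,0)); a=imaging.camera("scene")
z=lambda i:cv2.resize(i[:,:,::-1],None,fx=5,fy=5,interpolation=cv2.INTER_CUBIC)
cv2.imwrite("pics/r.png",np.hstack([z(a[180:260,325:405]),z(b[90:170,270:350])]))
E
```

```text
tool_pos: [0.6091, -0.0608, 0.1687]
contact_force: [-1.8, 1.7, 7.9]
[ 0.1686734  -0.65928507  1.9744752   8.65981793]
tool_pos: [0.6091, -0.0607, 0.1682]
contact_force: [-1.0, 2.7, 9.7]
[ 0.16823246 -1.15555595  2.00212489  9.38048875]
```

View pics/r.png

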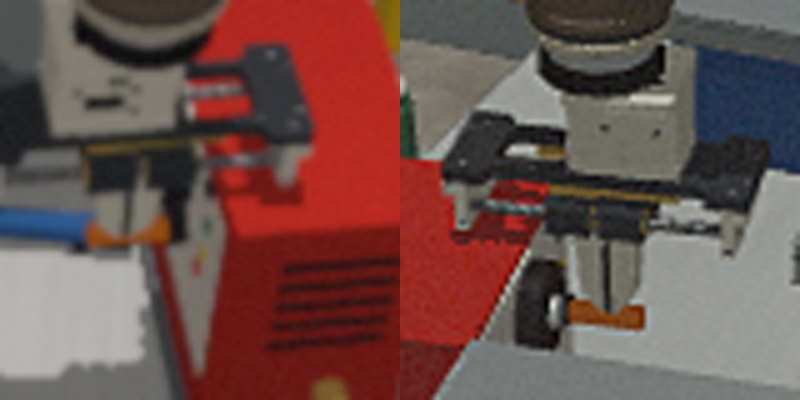

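The force dipped near z = 0.1697 and has risen steadily since, from about 7 to 9.4 N, so the detent centre is just above here. I'll back up slightly and hold.

```bash
python3 -m pendant '0 0 0 0.06 0;0 0 0 0.06 0;0 0 0 0.06 0;0 0 0 0.06 0;0 0 0 0.06 0'; python3 -m pendant '0 0 0 0 0;0 0 0 0 0;0 0 0 0 0;0 0 0 0 0;0 0 0 0 0' | grep -E 'pos|contact'; python3 -c "
from plant import env; print(env.hand_in())"
```

```text
time: 14.15
tool_pos: [0.6091, -0.0609, 0.1688]
tcp_rot: [-2.009, -2.414, -0.003]
contact_force: [-0.6, 1.9, 8.1]
grip_width: 0.0001
finger_force: 4.5
tool_pos: [0.6091, -0.0609, 0.1688]
contact_force: [-0.8, 1.0, 8.9]
the job is handed in; nothing more can be done
None
```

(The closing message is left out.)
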